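# Meter one walnut into the cupcake mould

## Task

Two slide-gate nut feeders stand on the pastry board. At the one that is filled with walnuts and has a cupcake mould under it, pull the gate partway out by its upright handle so that just the farthest walnut drops into the mould and the other walnuts stay in, then push the gate fully shut and let go. Leave the gate of the other, shorter feeder alone.

Things in the scene. Friction and masses are not known exactly. Their poses are not given: they have to be found in the camera images.
- feeder: walnut feeder, fixed: box 154 mm long (x), 56 wide, clear sides, top 118 mm above the board, on 4 posts 100 mm apart across. Origin on the board under its centre; x points away from the handle, z up. Three 44 x 44 mm cells in a row along x, 5 mm dividers, a walnut in each. Their floor is the gate, upper face at 72 mm.
- feeder_gate (a joint): how far the walnut feeder's gate is drawn out towards the robot side, m: 0 shut (stop), 0.125 fully open (stop); starts ajar by 0 to 0.018. It slides level and uncovers the cell farthest from the handle first: that walnut drops at 34 to 40 mm, the middle one would at about 83 mm. Takes 2 to 3 N and stays where left.
- feeder_handle (a point): grip point of the walnut feeder's handle, an upright dark wooden block on the gate, 16 mm thick along the slide, 40 mm wide across, 72 to 130 mm above the board; the point is on its mid-line 18 mm below its top. Moves with the gate; shut, it is 65 mm from the box's end. Its x axis points level to the box (pushing shut is +x, pulling open -x), z up.
- mould: grey silicone cupcake mould standing loose under the feeder's farthest cell, 80 mm across its rim, 56 mm at its base, 40 mm high, wall 3 mm, floor 4 mm; origin at the centre of its underside, z up. It is already in place and need not be moved.
- nut_far: walnut in the cell farthest from the handle, a 34 mm ball of 13 g with a seam; origin at its centre
- nut_mid: the same kind of walnut in the middle cell (a third one lies in the cell next to the handle); origin at its centre; it starts 89 mm above the board
- spare_handle (a point): same point and axes on the same kind of handle of the other feeder, to be left alone: a like fixed box but only 105 mm long, two cells, empty, no mould under it; its gate starts ajar by 0 to 18 mm and stays so. Which feeder stands left and which right varies.
Mind the look-alikes: they are no part of the job. Leave any pink look-alike of the nut_far alone.

How it is judged:
On the way:
1. with the gate drawn partway, the farthest walnut has dropped into the mould (value of joint feeder_gate above 0.028 m and horizontal distance between nut_far and mould below 0.03 m and z of nut_far in the frame of mould below 0.045 m), for 0.1 s.
At the end, for the whole second after the job is handed in: the walnut feeder's gate is shut to within 8 mm, the farthest walnut lies at rest inside the mould, which stands upright (within 10 degrees), and the middle walnut (and so the nearest) is still in the feeder, resting on the gate (value of joint feeder_gate below 0.008 m and horizontal distance between nut_far and mould below 0.03 m and z of nut_far in the frame of mould below 0.045 m and linear speed of nut_far below 0.05 m/s and angle between mould's own z axis and vertical below 0.17 rad and height (world z) of nut_mid above 0.08 m); the robot touches nothing.
It fails at once if the other feeder's gate is moved by more than 10 mm (distance of spare_handle from where it was at the start of the episode above 0.01 m).
It also fails if it takes over 35 s, if anything falls off the work surface, if the arm or the gripper's body presses on something with over 40 N, if the wrist force passes 120 N, or if a joint passes its speed limit or range.

## Robot

A 6-joint arm with a two-finger parallel gripper is mounted at the origin on the work surface. World frame = base frame: x ahead of the robot, y to its left, z up, the work surface at z = 0. Lengths are in m, angles in rad, forces in N, time in s.
With the tool pointing down it reaches from about 0.375 to 0.975 m from the base axis. Payload 3.8 kg.
Tool frame: the origin (TCP) lies midway between the tips of the shut fingers; the grasp point (between the pads) lies 19 mm behind it; z points along the fingers, y is the line along which they close (so a half turn about z gives the same grasp; the last joint's range is limited). The gripper opens to 85 mm and grips with 20 to 120 N. Pads are 22 mm wide; open, the fingers measure 114 mm over their backs; the gripper's body (76 mm by 85 mm) begins 54 mm behind the grasp point. The pads swing forward as they close: fully open they stand 13 mm farther back than shut.
Start: joints at [-1.288, 0.264, 1.604, -0, 1.274, -0.037], TCP at [0.212, -0.641, 0.231] pointing down, gripper open.
Joint ranges: [-2.63, 2.63], [-0.94, 2.18], [0.31, 2.57], [-1.31, 4.45], [0, 2.66], [-2.55, 2.55]. Speed limits (rad/s): [2.57, 2.57, 3.14, 3.14, 3.14, 3.14].

## Interface

Orientations are given as a rotation vector (axis times angle).
In Python, from workcell import bot gives the robot as it stands.
- The arm moves only by the tool jog_arm, never from a script. Its argument "motion" is a list of rows, each a list of 5 numbers: the opening, from -1 (shut) to 1 (fully open), then the shift along the tool's x, y, z in mm, then the turn about the tool's z in degrees. In form: [[claw, x, y, z, twist], ...]. A call has 1 to 10 rows; each row shifts and turns the commanded pose from where the row before left it, along the tool's axes as they then stand; what a row does not reach is not made up. A row lasts 1/12 s, in which the tool goes at most 41.7 mm and 7.16 degrees, less where a joint would pass 70% of its speed; a pose out of reach is approached as far as the arm can. A call with a gripper value outside its range is refused whole. The fingers move at their own pace and stop on an object; "force" is the grip in N (left out, the last holds). Time passes only in rows, so rows that do not move let the fingers close. It gives the time, the measured TCP pose, the force, the opening and the grip force at its end, in the units of the state.
- bot.read_state(): the state, without advancing time (a new reading comes with each control period).
- bot.read_camera(name): name is "scene" or "top" or "wrist"; returns (picture, depth): 400x640x3 uint8, red, green, blue; 400x640 float32, m along the optical axis (not along the pixel's ray), 0 where there is no reading.
- bot.get_calibration(name): a dict with "vfov" (degrees; the focal length in pixels is half the picture's height over the tangent of half this angle, whatever the lens; pixels are square), "cx", "cy" (the principal point, pixels), "rvec" (rotation vector, rad) and "tvec" (3), from world to camera coordinates, as OpenCV has them; the wrist camera has in their place "tool_from_camera" (4x4, takes a point from camera to tool coordinates, whose origin is the TCP and whose axes are the flange's). Camera axes: x right, y down, z forward; pixel columns grow to the right and rows downward; lengths in m; the calibration is good to about 2 mm. A picture is of the moment at which its call begins: read the wrist's pose just before it. get_calibration takes no time and is no camera call.
- bot.finish_job(): hands the job in; it is judged then, once.
The state is a dict: "time": time; "q": joint angles; "joint_vel": joint speeds; "joint_torque": joint torques, N m; "tool_pos": TCP position; "tcp_rot": TCP orientation; "wrist_force": force on the tool from outside, world axes, zero at the start; "torque": the same for the moment, N m; "width": opening from 0.0 (shut) to 1.0 (fully open); "grip_force": force on a finger pad.
Only numpy, scipy, OpenCV 4.12 (cv2) and the standard library are available. Lean on these libraries where they do the work, as an engineer would, in place of code of your own. Each camera call takes 0.05 s, during which the arm holds its last target. There are 200 camera calls.

## Working session

There is one attempt and no reset: what is moved stays moved. The work goes in short steps, Python scripts to look and compute and a tool call to move; the robot and the scene stay as the last step left them, time stands still between calls to the robot, and variables do not carry over. Pictures are saved under pics/ and viewed, at most 10 in all, crops included, and the job is handed in when it is done.

Besides the shell and the picture viewer there is one more tool, called after ">>>" as name(argument=value, ...), one argument or row to a line, values as JSON. jog_arm: Moves the arm, as the interface text tells. Its arguments: {"type":"object","properties":{"motion":{"type":"array"},"force":{"type":"number"}},"required":["motion"]}

```bash
mkdir -p pics; cat > h.py <<'E'
import numpy as np, cv2
from workcell import bot
from scipy.spatial.transform import Rotation as R
def snap(n):
    im,d=bot.read_camera(n); np.savez(f'{n}.npz',im=im,d=d); return im,d
def load(n):
    z=np.load(f'{n}.npz'); return z['im'],z['d']
def world(n,u,v,d):
    c=bot.get_calibration(n); f=200/np.tan(np.radians(c['vfov'])/2)
    p=np.array([(u-c['cx'])/f*d,(v-c['cy'])/f*d,d])
    return R.from_rotvec(np.ravel(c['rvec'])).inv().apply(p-np.ravel(c['tvec']))
E
python3 - <<'E'
from h import *
for n in('scene','top'):
    im,d=snap(n); cv2.imwrite(f'pics/{n}.png',im[:,:,::-1]); print(bot.get_calibration(n))
s=bot.read_state();print(s['tool_pos'],s['tcp_rot'],s['time'])
E
```

```text
{'vfov': 46.13845707049023, 'cx': 312.2400174885197, 'cy': 194.15373231587898, 'rvec': array([ 1.95787311,  1.77799944, -0.53768213]), 'tvec': array([-0.02437617, -0.46555331,  1.4030361 ])}
{'vfov': 57.166898184437734, 'cx': 311.1363756612553, 'cy': 203.47627261656737, 'rvec': array([ 2.12174456, -2.14999364,  0.2197541 ]), 'tvec': array([-0.01878131,  0.62545537,  0.79786035])}
[ 0.21199401 -0.64014632  0.23010161] [-3.09953318e+00 -4.99830533e-01  4.07062983e-04] 0.1
```

View pics/scene.png

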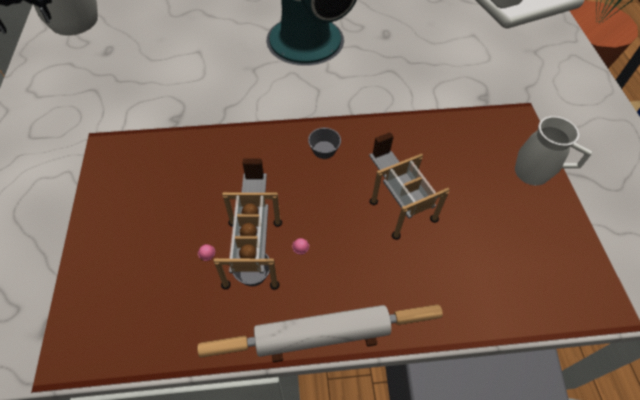

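View pics/top.png

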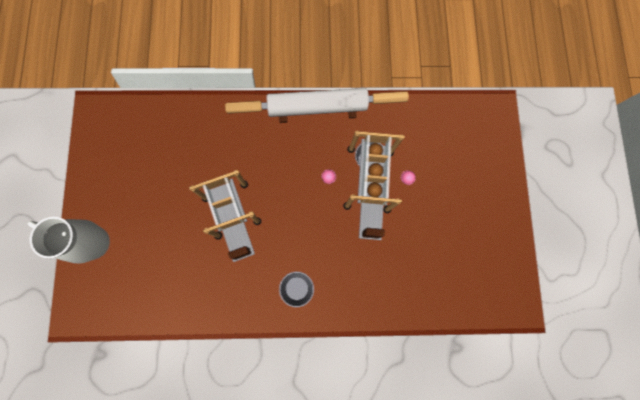

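The walnut feeder is the three-cell one: top (375,170), handle (372,233), with mould under its far end, and in the scene view its handle is at (253,168). The other feeder, at top (228,205) with its handle at (240,253), is empty and has two cells, so it is the spare. The mould at top (296,289) and the pink balls at (329,177) and (408,178) are look-alikes. I'll confirm this in an enlarged crop.

```bash
python3 - <<'E'
from h import *
im,d=load('top'); c=cv2.resize(im[120:250,320:430],None,fx=4.5,fy=4.5,interpolation=cv2.INTER_CUBIC)
cv2.imwrite('pics/crop.png',c[:,:,::-1])
# cloud of tall dark handle + box top
for n,(u0,u1,v0,v1) in dict(top=(330,430,120,250),scene=(210,290,150,285)).items():
    im,d=load(n); U,V=np.meshgrid(np.arange(u0,u1),np.arange(v0,v1)); U=U.ravel();V=V.ravel()
    k=d[V,U]>0;U=U[k];V=V[k]; P=np.array([world(n,u,v,d[v,u]) for u,v in zip(U,V)])
    C=im[V,U].astype(int); 
    h=(C.sum(1)<170)&(P[:,2]>.12)
    t=P[h]; print(n,'handle top',h.sum(),t.mean(0),t.min(0),t.max(0))
    if h.sum()>5: print('px',U[h].min(),U[h].max(),V[h].min(),V[h].max(), cv2.minAreaRect((t[:,:2]*1000).astype(np.float32)))
    b=(P[:,2]>.108)&(P[:,2]<.124)&(C.sum(1)>=170); t=P[b]; print('frame',b.sum(),t.min(0),t.max(0),cv2.minAreaRect((t[:,:2]*1000).astype(np.float32)))
E
```

```text
Traceback (most recent call last):
  File "h.py", line 9, in world
    c=bot.get_calibration(n); f=200/np.tan(np.radians(c['vfov'])/2)
ValueError: time passes only in moves, steps and waits
```

View pics/crop.png

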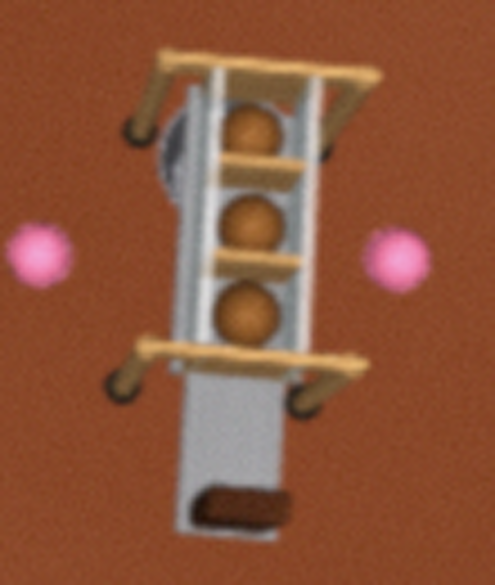

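The crop confirms it: three walnuts, the mould rim under the far end at crop (175,150), and the handle at crop (245,508).

```bash
python3 - <<'E'
s=open('h.py').read()
s=s.replace("def world(n,u,v,d):\n    c=bot.get_calibration(n);","def world(n,u,v,d):\n    c=CAL.get(n) or CAL.setdefault(n,bot.get_calibration(n));").replace("p=np.array([(u-c['cx'])/f*d,(v-c['cy'])/f*d,d])","p=np.stack([(u-c['cx'])/f*d,(v-c['cy'])/f*d,d],-1)").replace("def snap","CAL={}\ndef snap",1)
open('h.py','w').write(s)
E
python3 - <<'E'
from h import *
np.set_printoptions(precision=4,suppress=True)
for n,(u0,u1,v0,v1) in dict(top=(330,430,120,250),scene=(210,290,150,285)).items():
    im,d=load(n); U,V=np.meshgrid(np.arange(u0,u1),np.arange(v0,v1)); U=U.ravel();V=V.ravel()
    P=world(n,U,V,d[V,U].astype(float)); C=im[V,U].astype(int)
    for nm,m in dict(handle=(C.sum(1)<210)&(P[:,2]>.122)&(P[:,2]<.14),frame=(P[:,2]>.108)&(P[:,2]<.126)&(C.sum(1)>=210)).items():
        t=P[m]; print(n,nm,m.sum())
        if m.sum()>5: print(t.mean(0),t.min(0),t.max(0),'px',U[m].min(),U[m].max(),V[m].min(),V[m].max(),cv2.minAreaRect((t[:,:2]*1000).astype(np.float32)))
# ray-plane for hand-read pixels
def ray(n,u,v,z):
    a=world(n,u,v,.3);b=world(n,u,v,.9); return a+(b-a)*(z-a[2])/(b[2]-a[2])
for nm,cx,cy,z in [('hTopL',215,508,.13),('hTopR',291,510,.13),('farL',165,58,.118),('farR',377,75,.118),('nearL',145,348,.118),('nearR',363,365,.118),('gateL',180,532,.072),('gateR',277,541,.072)]:
    print(nm,ray('top',320+cx/4.5,120+cy/4.5,z))
print(R.from_rotvec(bot.read_state()['tcp_rot']).as_matrix())
E
```

```text
top handle 135
[ 0.5491 -0.1593  0.1294] [ 0.5409 -0.1785  0.1223] [ 0.5582 -0.1402  0.1333] px 366 384 228 236 ((549.6150512695312, -159.2947235107422), (38.457176208496094, 14.898804664611816), 84.98345184326172)
top frame 860
[ 0.6977 -0.1745  0.115 ] [ 0.5581 -0.2379  0.108 ] [ 0.7815 -0.1116  0.1253] px 350 404 131 228 ((667.5712890625, -170.87728881835938), (111.389404296875, 219.0030517578125), 83.7081527709961)
scene handle 127
[ 0.5543 -0.1574  0.1265] [ 0.5448 -0.1762  0.1221] [ 0.5624 -0.1386  0.1319] px 243 261 159 165 ((553.6790771484375, -157.4331817626953), (38.374385833740234, 16.1658992767334), 85.60409545898438)
scene frame 858
[ 0.7033 -0.1731  0.113 ] [ 0.6184 -0.2347  0.1081] [ 0.7832 -0.1102  0.1195] px 214 277 193 264 ((700.2657470703125, -172.39755249023438), (110.65544891357422, 156.98782348632812), 84.51602172851562)
hTopL [ 0.5475 -0.1436  0.13  ]
hTopR [ 0.5461 -0.1793  0.13  ]
farL [ 0.7742 -0.1304  0.118 ]
farR [ 0.7645 -0.2364  0.118 ]
nearL [ 0.6266 -0.1152  0.118 ]
nearR [ 0.617  -0.2206  0.118 ]
gateL [ 0.5415 -0.1358  0.072 ]
gateR [ 0.5363 -0.1844  0.072 ]
[[ 0.9493  0.3143 -0.0006]
 [ 0.3143 -0.9493  0.0019]
 [ 0.0001 -0.002  -1.    ]]
```

>>> jog_arm(
  motion=[
    [1,0,0,0,6],
    [1,0,0,0,6],
    [1,0,0,0,6],
    [1,0,0,0,6],
    [1,18,-32,0,0],
    [1,18,-32,0,0],
    [1,18,-32,0,0],
    [1,18,-32,0,0],
    [1,18,-32,0,0],
    [1,18,-32,0,0],
  ],
  force=40,
)

```text
time: 0.93
tool_pos: [0.3391, -0.4586, 0.2307]
tcp_rot: [-3.137, 0.156, 0.001]
wrist_force: [0.5, 0.4, -1.4]
width: 1.004
grip_force: 0.0
```

>>> jog_arm(
  motion=[
    [1,18,-32,0,0],
    [1,18,-32,0,0],
    [1,18,-32,0,0],
    [1,18,-32,0,0],
    [1,18,-32,0,0],
    [1,18,-32,0,0],
    [1,18,-32,0,0],
    [1,18,-32,0,0],
    [1,0,0,0,0],
    [1,0,0,0,0],
  ],
)

```text
time: 1.77
tool_pos: [0.5078, -0.2181, 0.2307]
tcp_rot: [-3.138, 0.149, 0.002]
wrist_force: [-0.8, 0.2, 0.4]
width: 1.003
grip_force: 0.0
```

```bash
cat > m.py <<'E'
from h import *
np.set_printoptions(precision=4,suppress=True)
def show(name):
    s=bot.read_state(); im,d=snap('wrist'); cv2.imwrite(f'pics/{name}.png',im[:,:,::-1])
    c=bot.get_calibration('wrist'); M=R.from_rotvec(s['tcp_rot']).as_matrix()
    print('t',s['time'],s['tool_pos'],s['wrist_force'],s['width'],s['grip_force']);print(M)
    f=200/np.tan(np.radians(c['vfov'])/2); V,U=np.mgrid[0:400,0:640]
    T=np.array(c['tool_from_camera']); p=np.stack([(U-c['cx'])/f*d,(V-c['cy'])/f*d,d],-1)
    P=(p@T[:3,:3].T+T[:3,3])  # tool coords
    W=P@M.T+s['tool_pos']
    return im,d,P,W
E
python3 - <<'E'
from m import *
im,d,P,W=show('w1')
m=(d>0)&(im.astype(int).sum(2)<240)&(W[...,2]>.12)&(W[...,2]<.14)&(abs(P[...,0])<.06)&(abs(P[...,1])<.04)
v,u=np.nonzero(m); print(m.sum(),u.min(),u.max(),v.min(),v.max())
print('tool',P[m].min(0),P[m].max(0),np.median(P[m],0),'world',W[m].mean(0),cv2.minAreaRect((P[m][:,:2]*1000).astype(np.float32)))
E
```

```text
t 1.7667 [ 0.5078 -0.2181  0.2307] [-0.7944  0.1576  0.3764] 1.0028866316750653 0.0
[[ 0.9955 -0.095  -0.001 ]
 [-0.095  -0.9955  0.0003]
 [-0.001  -0.0002 -1.    ]]Traceback (most recent call last):
  File "<stdin>", line 4, in <module>
    return umr_minimum(a, axis, None, out, keepdims, initial, where)
ValueError: zero-size array to reduction operation minimum which has no identity
```

View pics/w1.png

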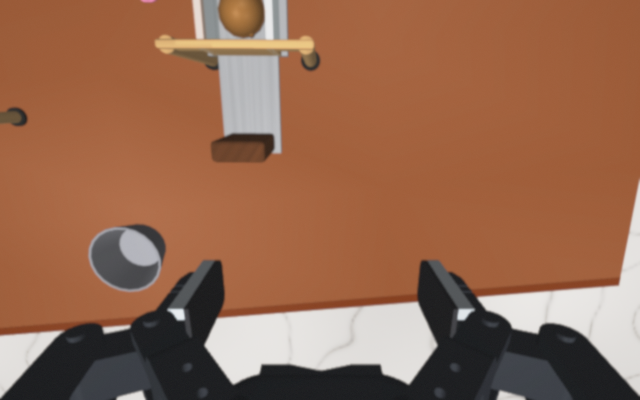

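The wrist view shows the handle at about (242,148), ahead of the tool and to its left. The gate is lined up with the image, so the yaw is close. Measuring it now.

```bash
python3 - <<'E'
from m import *
s=bot.read_state(); im,d=load('wrist')
c=bot.get_calibration('wrist'); M=R.from_rotvec(s['tcp_rot']).as_matrix()
f=200/np.tan(np.radians(c['vfov'])/2); V,U=np.mgrid[0:400,0:640]
T=np.array(c['tool_from_camera']); P=np.stack([(U-c['cx'])/f*d,(V-c['cy'])/f*d,d],-1)@T[:3,:3].T+T[:3,3]
W=P@M.T+s['tool_pos']
B=(U>205)&(U<280)&(V>128)&(V<168)&(d>0)
m=B&(W[...,2]>.124)&(W[...,2]<.14)
v,u=np.nonzero(m); print(m.sum(),u.min(),u.max(),v.min(),v.max(),W[m][:,2].mean())
print('tool',P[m].mean(0),cv2.minAreaRect((P[m][:,:2]*1000).astype(np.float32)),'world',W[m].mean(0))
m=(U>150)&(U<318)&(V>34)&(V<56)&(W[...,2]>.108)&(W[...,2]<.13)
print('near beam tool',P[m].mean(0),P[m].min(0),P[m].max(0),cv2.minAreaRect((P[m][:,:2]*1000).astype(np.float32)))
E
```

```text
1223 210 265 140 162 0.13060740533812035
tool [ 0.0379 -0.0609  0.1001] ((37.17617416381836, -61.77234649658203), (16.368440628051758, 40.10047149658203), 0.13419462740421295) world [ 0.5506 -0.1623  0.1306]
near beam tool [ 0.1111 -0.0612  0.1132] [ 0.1052 -0.1168  0.109 ] [ 0.1182 -0.0055  0.1226] ((111.8874740600586, -61.117252349853516), (12.871074676513672, 111.30364227294922), 0.3241131603717804)
```

>>> jog_arm(
  motion=[
    [1,18,-31,0,0],
    [1,19,-31,0,0],
    [1,0,0,38,0],
    [1,0,0,38,0],
    [1,0,0,30,0],
    [1,0,0,20,0],
    [1,0,0,12,0],
    [1,0,0,0,0],
  ],
)

```text
time: 2.48
tool_pos: [0.547, -0.1623, 0.0897]
tcp_rot: [-3.136, 0.158, 0.01]
wrist_force: [-0.2, 0.5, 0.2]
width: 0.998
grip_force: 0.0
```

>>> jog_arm(
  motion=[
    [-1,0,0,0,0],
    [-1,0,0,0,0],
    [-1,0,0,0,0],
    [-1,0,0,0,0],
    [-1,0,0,0,0],
    [-1,0,0,0,0],
    [-1,0,0,0,0],
    [-1,0,0,0,0],
  ],
  force=40,
)

```text
time: 3.15
tool_pos: [0.5521, -0.1604, 0.0961]
tcp_rot: [-3.135, 0.157, -0.006]
wrist_force: [-0.0, 6.6, 5.5]
width: 0.463
grip_force: 41.8
```

>>> jog_arm(
  motion=[
    [-1,-3,0,0,0],
    [-1,-5,0,0,0],
    [-1,-6,0,0,0],
    [-1,-6,0,0,0],
    [-1,-6,0,0,0],
    [-1,-6,0,0,0],
    [-1,-6,0,0,0],
    [-1,-6,0,0,0],
    [-1,-4,0,0,0],
    [-1,0,0,0,0],
  ],
)

```text
time: 3.98
tool_pos: [0.5041, -0.1556, 0.096]
tcp_rot: [-3.135, 0.157, -0.007]
wrist_force: [-1.4, 7.2, 6.4]
width: 0.46
grip_force: 41.9
```

>>> jog_arm(
  motion=[
    [-1,0,0,0,0],
    [-1,0,0,0,0],
    [-1,0,0,0,0],
    [-1,0,0,0,0],
  ],
)

```text
time: 4.32
tool_pos: [0.5041, -0.1556, 0.096]
tcp_rot: [-3.135, 0.157, -0.006]
wrist_force: [-0.4, 7.4, 7.9]
width: 0.46
grip_force: 42.1
```

```bash
python3 - <<'E'
from m import *
a,_=snap('scene'); b,_=snap('top'); print(bot.read_state()['tool_pos'])
A=cv2.resize(a[150:300,190:310],(400,500)); B=cv2.resize(b[110:260,320:440],(400,500))
cv2.imwrite('pics/p.png',np.hstack([A,B])[:,:,::-1])
E
```

```text
[ 0.5041 -0.1556  0.096 ]
```

View pics/p.png

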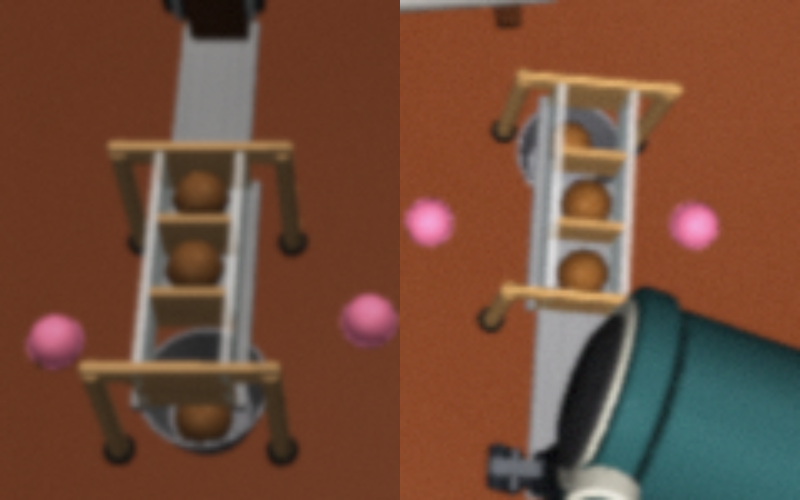

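The far walnut is in the mould (left crop (200,415), right crop (572,137)), and the other two walnuts are still in their cells. Now I'll push the gate shut.

>>> jog_arm(
  motion=[
    [-1,3,0,0,0],
    [-1,5,0,0,0],
    [-1,6,0,0,0],
    [-1,6,0,0,0],
    [-1,6,0,0,0],
    [-1,6,0,0,0],
    [-1,6,0,0,0],
    [-1,6,0,0,0],
    [-1,4,0,0,0],
    [-1,0,0,0,0],
  ],
)

```text
time: 5.25
tool_pos: [0.5529, -0.1605, 0.0961]
tcp_rot: [-3.136, 0.157, -0.007]
wrist_force: [1.0, 7.0, 4.3]
width: 0.468
grip_force: 41.8
```

>>> jog_arm(
  motion=[
    [-1,1,0,0,0],
    [-1,1,0,0,0],
    [-1,1,0,0,0],
    [-1,0,0,0,0],
  ],
)

```text
time: 5.58
tool_pos: [0.555, -0.1607, 0.0961]
tcp_rot: [-3.135, 0.157, -0.006]
wrist_force: [-1.0, 6.2, 5.5]
width: 0.461
grip_force: 41.9
```

No stop felt yet, so I'll keep going in small steps.

>>> jog_arm(
  motion=[
    [-1,1,0,0,0],
    [-1,1,0,0,0],
    [-1,1,0,0,0],
    [-1,0,0,0,0],
  ],
)

```text
time: 5.92
tool_pos: [0.5579, -0.161, 0.0961]
tcp_rot: [-3.135, 0.157, -0.006]
wrist_force: [-0.1, 6.3, 6.1]
width: 0.462
grip_force: 41.9
```

>>> jog_arm(
  motion=[
    [-1,1,0,0,0],
    [-1,1,0,0,0],
    [-1,0,0,0,0],
  ],
)

```text
time: 6.17
tool_pos: [0.5582, -0.1611, 0.096]
tcp_rot: [-3.135, 0.157, 0.0]
wrist_force: [-6.7, 6.2, 11.5]
width: 0.462
grip_force: 42.5
```

The stop is reached: x has levelled off at 0.558 and the force is rising. Backing off 2 mm less-than-slip, then releasing and lifting.

>>> jog_arm(
  motion=[
    [-1,-1,0,0,0],
    [1,0,0,0,0],
    [1,0,0,0,0],
    [1,0,0,0,0],
    [1,0,0,0,0],
    [1,0,0,0,0],
    [1,0,0,0,0],
    [1,0,0,-10,0],
    [1,0,0,-25,0],
    [1,0,0,-35,0],
  ],
)

```text
time: 7.0
tool_pos: [0.5544, -0.1617, 0.1608]
tcp_rot: [-3.136, 0.156, 0.012]
wrist_force: [0.8, -0.1, -0.4]
width: 1.002
grip_force: 0.0
```

>>> jog_arm(
  motion=[
    [1,-18,30,-25,0],
    [1,-18,30,0,0],
    [1,-18,30,0,0],
    [1,-18,30,0,0],
    [1,0,0,0,0],
    [1,0,0,0,0],
  ],
)

```text
time: 7.5
tool_pos: [0.4735, -0.2754, 0.1884]
tcp_rot: [3.137, -0.161, 0.001]
wrist_force: [-0.1, 0.7, 0.4]
width: 1.001
grip_force: 0.0
```

```bash
python3 - <<'E'
from m import *
a,d=snap('scene'); b,_=snap('top')
V,U=np.mgrid[150:285,210:290]; W=world('scene',U,V,d[V,U].astype(float))
m=(a[V,U].astype(int).sum(2)<210)&(W[...,2]>.122)&(W[...,2]<.14)
print('handle',m.sum(),W[m].mean(0),bot.read_state()['time'])
A=cv2.resize(a[150:300,190:310],(400,500)); B=cv2.resize(b[110:260,320:440],(400,500))
cv2.imwrite('pics/q.png',np.hstack([A,B])[:,:,::-1])
E
```

```text
Traceback (most recent call last):
  File "h.py", line 12, in world
    return R.from_rotvec(np.ravel(c['rvec'])).inv().apply(p-np.ravel(c['tvec']))
           ~~~~~~~~~~~~~~~~~~~~~~~~~~~~~~~~~~~~~~~~~~~~~~^^^^^^^^^^^^^^^^^^^^^^^
  File "scipy/spatial/transform/_rotation.pyx", line 2580, in scipy.spatial.transform._rotation.Rotation.apply
ValueError: Expected input of shape (3,) or (P, 3), got (135, 80, 3).
```

```bash
python3 - <<'E'
from m import *
a,d=load('scene'); b,_=load('top')
V,U=[x.ravel() for x in np.mgrid[150:200,235:270]]; W=world('scene',U,V,d[V,U].astype(float))
m=(a[V,U].astype(int).sum(1)<210)&(W[:,2]>.122)&(W[:,2]<.14)
print('handle',m.sum(),W[m].mean(0))
A=cv2.resize(a[150:300,190:310],(400,500)); B=cv2.resize(b[110:260,320:440],(400,500))
cv2.imwrite('pics/q.png',np.hstack([A,B])[:,:,::-1])
E
```

```text
handle 133 [ 0.5602 -0.1584  0.1266]
```

View pics/q.png

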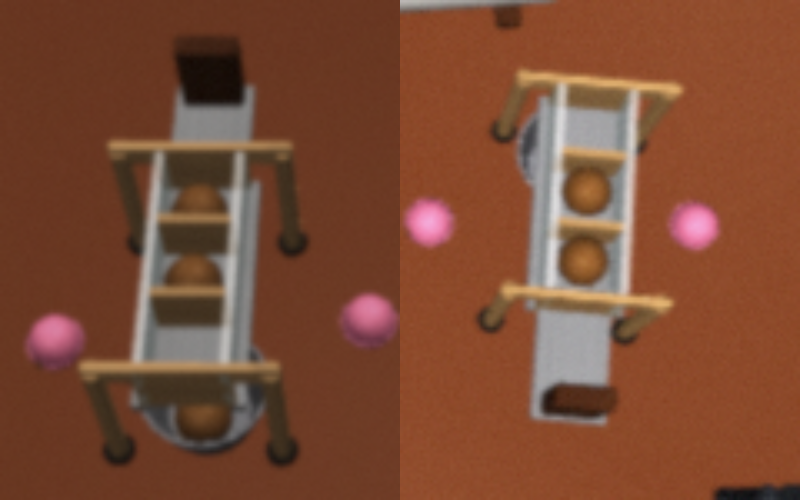

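The gate is shut, with its handle 6 mm further in than at the start. The far cell is empty, its walnut is in the mould (left crop (200,415)), and the other two walnuts are still in the feeder.

```bash
python3 -c "
from workcell import bot
print(bot.finish_job())"
```

```text
the job is handed in; nothing more can be done
None
```

I handed the job in with the farthest walnut in the mould, the other two still in the feeder and the gate shut against its stop; the arm is clear, and I never moved near the spare feeder, though I didn't re-measure its gate.

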